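# Tidy the row of board books in the counter rack

### The job

Tidy the row of children's board books in the wooden counter rack: push the two that stick out back into line, home against the rack's back rails like the others, and slide the wooden bookend along until it stands flat against the last book and the row is closed up between it and the end panel. Only push, with the fingertips or the outside of the fingers: do not pick up or tip over any book or the bookend, and leave everything else on the counter where it is.

Things in the scene. Friction and masses are not known exactly. Their poses are not given: they have to be found in the camera images.
- rack: Light wooden counter book rack, fixed. Origin: centre of its underside, on the counter; z up, x from the open front (robot's side) to the back, y along the row of books. Base board 210 (x) by 420 (y) by 12 mm thick carries books and bookend. One end panel only, x = -55 to +95 mm, 130 mm high, inner face at y = +192 mm; the other end (y = -210 mm) is open except for a thin post at its rear corner. No front lip.
- rack_stop (a point): Fixed point on the rack: middle of the back rails' front face (rack x = +85 mm, y = 0), 85 mm above the counter. Two level wooden rails run the rack's whole length, 42-70 and 100-128 mm above the counter: the stop for the books. A book home against them has its spine face at rack x = -65 mm, its middle at +10 mm. The six books closed up fill rack y = +192 down to +42 mm.
- book_red: Square board book, red cover, 150 mm deep (x), 25 mm thick (y), 150 mm high (z), about 0.36 kg, loose, upright in the rack. Origin: centre of its underside; x axis from the spine (x = -75 mm, to the front) to the page edges (x = +75 mm, to the rails). Any place in the row of six. Two of the six books stick out to the front by 20 to 42 mm; the others stand at the rails.
- book_yellow: Square board book, yellow cover, 150 mm deep (x), 25 mm thick (y), 150 mm high (z), about 0.36 kg, loose, upright in the rack. Origin: centre of its underside; x axis from the spine (x = -75 mm, to the front) to the page edges (x = +75 mm, to the rails). Any place in the row of six. Two of the six books stick out to the front by 20 to 42 mm; the others stand at the rails.
- book_green: Square board book, green cover, 150 mm deep (x), 25 mm thick (y), 150 mm high (z), about 0.36 kg, loose, upright in the rack. Origin: centre of its underside; x axis from the spine (x = -75 mm, to the front) to the page edges (x = +75 mm, to the rails). Any place in the row of six. Two of the six books stick out to the front by 20 to 42 mm; the others stand at the rails.
- book_teal: Square board book, teal cover, 150 mm deep (x), 25 mm thick (y), 150 mm high (z), about 0.36 kg, loose, upright in the rack. Origin: centre of its underside; x axis from the spine (x = -75 mm, to the front) to the page edges (x = +75 mm, to the rails). Any place in the row of six. Two of the six books stick out to the front by 20 to 42 mm; the others stand at the rails.
- book_purple: Square board book, purple cover, 150 mm deep (x), 25 mm thick (y), 150 mm high (z), about 0.36 kg, loose, upright in the rack. Origin: centre of its underside; x axis from the spine (x = -75 mm, to the front) to the page edges (x = +75 mm, to the rails). Any place in the row of six. Two of the six books stick out to the front by 20 to 42 mm; the others stand at the rails.
- book_orange: Square board book, orange cover, 150 mm deep (x), 25 mm thick (y), 150 mm high (z), about 0.36 kg, loose, upright in the rack. Origin: centre of its underside; x axis from the spine (x = -75 mm, to the front) to the page edges (x = +75 mm, to the rails). Any place in the row of six. Two of the six books stick out to the front by 20 to 42 mm; the others stand at the rails.
- bookend: Loose dark wooden L-shaped bookend, about 0.5 kg, on the rack's base board, 50 to 100 mm short of the last book. Origin: on its underside, mid-width, in the plane of the flat face that meets the books; z up, y towards the books. Upright board 100 mm wide (x), 22 mm thick (y = 0 to -22 mm), 135 mm high. Slides easily (friction about 0.35, as do the books).
- bookend_foot (a point): Centre of the flat end face of the bookend's solid foot, at bookend y = -90 mm, 18 mm above its underside. The foot is 100 mm wide (x), 36 mm high and reaches from the upright to here; this end face can be pushed. An 18 mm wide brace slopes along its middle from the top of the upright down to the foot's top near this end.
- hardback_teal: bystander: teal hardback 215 x 140 x 30 mm lying flat on the counter beyond the end panel; origin at the centre of its underside
- hardback_blue: bystander: blue-grey hardback 190 x 125 x 26 mm lying flat on the teal one; origin at the centre of its underside
- bell: bystander: brass counter bell, 72 mm across, 50 mm high, in front of the end panel; origin at the centre of its underside
- mug: bystander: white mug, 78 mm across plus handle, 92 mm high, past the open end of the rack; origin at the centre of its underside
- pen_pot: bystander: dark steel pot with pens, 68 mm across, 145 mm high with the pens, beside the rack's rear corner post; origin at the centre of its underside
- card_terminal: bystander: black card payment terminal, 160 x 74 mm, about 55 mm high, in front of and beside the open end; origin at the centre of its underside
- bookmark_block: bystander: small wooden block holding bookmarks, 45 x 62 mm, 75 mm high, in front of the rack; origin at the centre of its underside

How it is judged:
By the outcome, as a careful person would: the job done as asked, in the order asked, and still so for the second after the job is handed in, with the robot touching nothing.
It also fails if it takes over 51 s, if anything falls off the work surface, if the arm or the gripper's body presses on something with over 40 N, if the wrist force passes 120 N, or if a joint passes its speed limit or range.

### The arm

A 6-joint arm with a two-finger parallel gripper is mounted at the origin on the work surface. World frame = base frame: x ahead of the robot, y to its left, z up, the work surface at z = 0. Lengths are in m, angles in rad, forces in N, time in s.
With the tool pointing down it reaches from about 0.3 to 0.875 m from the base axis. Payload 6.4 kg.
Tool frame: the origin (TCP) lies midway between the tips of the shut fingers; the grasp point (between the pads) lies ctrl.grip_depth behind it (ctrl.grip_depth is the distance from the TCP to the grasp point, in m); x points along the fingers, y is the direction in which the jaws open and shut, and the axes are right-handed (so a half turn about x gives the same grasp; the last joint's range is limited). The gripper opens to 85 mm and grips with 20 to 120 N. Pads are 22 mm wide; open, the fingers measure 114 mm over their backs; the gripper's body (76 mm by 85 mm) begins 54 mm behind the grasp point. The pads swing forward as they close: fully open they stand 13 mm farther back than shut.
Start: joints at [1.119, 0.181, 1.607, -0, 1.354, -0.206], TCP at [0.14, 0.558, 0.231] pointing down, gripper open.
Joint ranges: [-2.99, 2.99], [-0.89, 2.07], [0.3, 2.58], [-1.14, 4.28], [0, 2.63], [-3.12, 3.12]. Speed limits (rad/s): [2.57, 2.57, 3.01, 3.14, 3.14, 3.14].

### API

Orientations are given as a unit quaternion [w, x, y, z].
In Python, from bench import ctrl gives the robot as it stands.
- The arm moves only by the tool carry_out, never from a script. Its argument "motion" is one flat list of numbers, 7 for each row, row after row: the turn, a rotation vector about the tool's x, y, z in degrees, then the shift along the tool's x, y, z in m, then the gripper's target within -1 to 1 (shut at 1, half-way at 0, fully open at -1). A call has 1 to 10 rows; each row shifts and turns the pose as measured when the row begins, along the tool's axes as they then stand; what a row does not reach is not made up. A row lasts 1/10 s, in which the tool goes at most 50 mm and 8.59 degrees, less where a joint would pass 70% of its speed; a pose out of reach is approached as far as the arm can. A call with a gripper value outside its range is refused whole. The fingers move at their own pace and stop on an object; the grip force is fixed at half the most. Time passes only in rows, so rows that do not move let the fingers close. It gives the time, the measured TCP pose, the force and the opening at its end, in the units of the state.
- ctrl.get_obs(): the state, without advancing time (a new reading comes with each control period).
- ctrl.camera(name): name is "scene" or "top" or "wrist"; returns the picture (384x512x3 uint8, blue, green, red); there is no depth.
- ctrl.camera_params(name): a dict with "mtx" (3x3 intrinsics, pixels), "k1" (the pictures are not rectified: a ray, as slopes to the right and down, at radius r is drawn at 1 + k1 r^2 times it, then the intrinsics apply), "pose" (4x4, takes a point from camera to world coordinates); the wrist camera has in their place "hand_eye" (4x4, takes a point from camera to tool coordinates, whose origin is the TCP and whose axes are the tool frame's). Camera axes: x right, y down, z forward; pixel columns grow to the right and rows downward; lengths in m; the calibration is good to about 2 mm. A picture is of the moment at which its call begins: read the wrist's pose just before it. camera_params takes no time and is no camera call.
- ctrl.hand_in(): hands the job in, once; it reports no verdict.
Trained networks look in the newest picture that a camera, given by its name, has taken for a name from the list of things; names that differ only in an ending like _2 or _b are one class to them, and where a whole thing is asked for, a point or a joint stands for the part that bears it (a point fixed in the world has none). Each returns a list of dicts, best first, with "conf" (0 to 1); they miss things now and then, are a little off and sometimes report something else, mostly with a low value. They report only what shows in the picture. A call takes as long as a camera call.
- ctrl.boxes_of(camera, thing): "point" ([x, y, z] in m, in the coordinates of the camera as it stood for that picture, good to about 4 mm: the middle of the surface that is visible of it).
- ctrl.trace(camera, thing): "pixels" (384x512 bool, what is visible of it).
- ctrl.landmark_of(camera, thing): "point" ([x, y, z] in m, in the coordinates of the camera as it stood for that picture, good to about 4 mm: a listed point, or the origin of a listed thing).
The state is a dict: "time_s": time; "q": joint angles; "dq": joint speeds; "joint_efforts": joint torques, N m; "eef_pos": TCP position; "eef_rot": TCP orientation; "wrist_force": force on the tool from outside, world axes, zero at the start; "torque": the same for the moment, N m; "opening": opening from 0.0 (shut) to 1.0 (fully open).
Only numpy, scipy, OpenCV 4.12 (cv2) and the standard library are available. Lean on these libraries where they do the work, as an engineer would, in place of code of your own. Each camera call takes 0.05 s, during which the arm holds its last target. There are 200 camera calls.

## Working session

There is one attempt and no reset: what is moved stays moved. The work goes in short steps, Python scripts to look and compute and a tool call to move; the robot and the scene stay as the last step left them, time stands still between calls to the robot, and variables do not carry over. Pictures are saved under pics/ and viewed, about 8 in all and at most 12, crops included, and the job is handed in when it is done.

Besides the shell and the picture viewer there is one more tool, called after "Request:" as name(argument=value, ...) on one line, values as JSON. carry_out: Moves the arm, as the interface text tells. Its arguments: {"type":"object","properties":{"motion":{"type":"array"}},"required":["motion"]}

```bash
mkdir -p pics; cat > h.py <<'E'
import numpy as np, cv2
from bench import ctrl
from scipy.spatial.transform import Rotation as R
def T(): 
    o=ctrl.get_obs(); q=o['eef_rot']; M=np.eye(4); M[:3,:3]=R.from_quat([q[1],q[2],q[3],q[0]]).as_matrix(); M[:3,3]=o['eef_pos']; return M
def world(cam,p,Tw=None):
    c=ctrl.camera_params(cam); P=c['pose'] if cam!='wrist' else Tw@np.array(c['hand_eye'])
    return (np.array(P)@np.r_[p,1])[:3]
def proj(cam,p,Tw=None):
    c=ctrl.camera_params(cam); P=c['pose'] if cam!='wrist' else Tw@np.array(c['hand_eye'])
    q=(np.linalg.inv(P)@np.r_[p,1])[:3]; s=q[:2]/q[2]; s=s*(1+c['k1']*(s@s)); K=np.array(c['mtx']); return K[:2,:2]@s+K[:2,2]
def onplane(cam,uv,z,Tw=None):
    c=ctrl.camera_params(cam); P=np.array(c['pose'] if cam!='wrist' else Tw@np.array(c['hand_eye'])); K=np.array(c['mtx'])
    d=(np.array(uv)-K[:2,2])/[K[0,0],K[1,1]]; s=d.copy()
    for _ in range(20): s=d/(1+c['k1']*(s@s))
    r=P[:3,:3]@np.r_[s,1]; return P[:3,3]+r*(z-P[2,3])/r[2]
E
python3 - <<'E'
from h import *
np.set_printoptions(precision=4,suppress=True)
for c in('scene','top'): cv2.imwrite(f'pics/{c}1.png',ctrl.camera(c))
print(T())
for c in('scene','top'):
    print(c,np.array(ctrl.camera_params(c)['pose'])[:3])
    for n in ['rack','rack_stop','bookend','bookend_foot']+['book_'+k for k in 'red yellow green teal purple orange'.split()]:
        for d in ctrl.landmark_of(c,n)[:1]: print(c,n,world(c,d['point']),round(d['conf'],2))
print(ctrl.get_obs())
E
```

```text
[[-0.0007  0.2434  0.9699  0.1397]
 [-0.0015  0.9699 -0.2434  0.5573]
 [-1.     -0.0016 -0.0003  0.2305]
 [ 0.      0.      0.      1.    ]]
scene [[-0.5965  0.7655 -0.2414  0.8985]
 [ 0.8026  0.5672 -0.1847  0.3091]
 [-0.0045 -0.3039 -0.9527  1.3778]]
scene rack [ 0.6197  0.0144 -0.0003] 0.64
scene rack_stop [0.7054 0.0047 0.0845] 0.69
scene bookend [ 0.6313 -0.0048  0.0091] 0.62
scene bookend_foot [ 0.6357 -0.096   0.0307] 0.87
scene book_red [0.6152 0.1694 0.0136] 0.82
scene book_yellow [0.6347 0.0676 0.0119] 0.7
scene book_green [0.6343 0.1414 0.0157] 0.61
scene book_teal [0.5941 0.0956 0.0123] 0.68
scene book_purple [0.6448 0.1876 0.0115] 0.62
scene book_orange [0.6411 0.116  0.0091] 0.97
top [[ 0.0189 -0.9973  0.0709  0.5114]
 [-0.9998 -0.0188  0.0016  0.0309]
 [-0.0003 -0.0709 -0.9975  1.3149]]
top rack [0.6236 0.0135 0.0005] 0.84
top rack_stop [0.7104 0.0087 0.0841] 0.98
top bookend [ 0.6266 -0.0046  0.0114] 0.96
top bookend_foot [ 0.6385 -0.0997  0.032 ] 0.75
top book_red [0.6182 0.1649 0.013 ] 0.68
top book_yellow [0.6339 0.0687 0.012 ] 0.7
top book_green [0.6356 0.1409 0.0108] 0.62
top book_teal [0.5968 0.092  0.01  ] 0.66
top book_purple [0.6366 0.1924 0.013 ] 0.71
top book_orange [0.6311 0.1155 0.0089] 0.88
{'time_s': 1.1, 'q': array([ 1.1187,  0.1808,  1.607 ,  0.    ,  1.3538, -0.2063]), 'dq': array([ 0.0014, -0.0003,  0.001 , -0.0006, -0.0002,  0.0004]), 'joint_efforts': array([  0.0001, -44.4876, -35.1673,  -0.0004,   0.0009,   0.    ]), 'eef_pos': array([0.1399, 0.5577, 0.2313]), 'eef_rot': array([ 0.7018,  0.0867,  0.7018, -0.0867]), 'wrist_force': array([-0.1558,  0.4117,  0.0511]), 'torque': array([0.0081, 0.0168, 0.0312]), 'opening': 0.9996335639760336}
```

View pics/scene1.png

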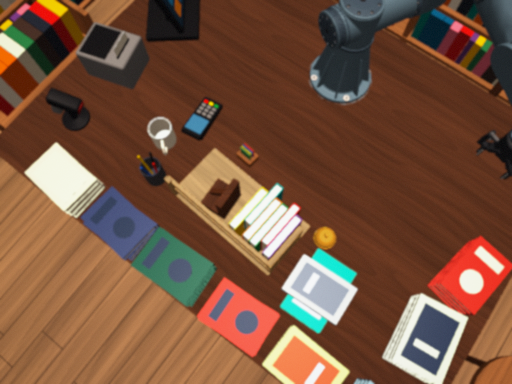

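View pics/top1.png

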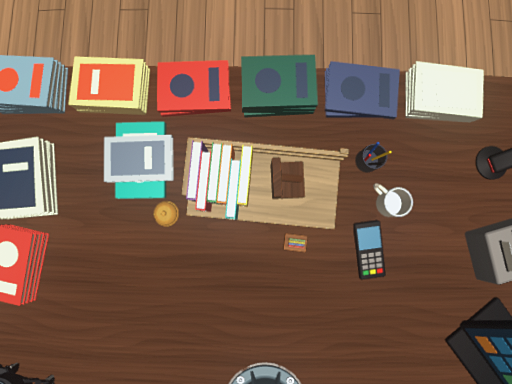

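The scene view shows the rack mid-picture with the bookend near (222,195). In the top view, teal (~(233,190)) and red (~(203,180)) stick out, the bookend is at (288,178), the block at (296,242) and the bell at (166,213). Next I'll fit the rack yaw.

```bash
python3 - <<'E'
from h import *
np.set_printoptions(precision=4,suppress=True)
print(ctrl.grip_depth)
im=ctrl.camera('top')
c=np.array([.6217,.014])
def rk(x,y,z,yaw,c=c):
    a=np.deg2rad(yaw); return np.r_[c+[x*np.cos(a)-y*np.sin(a),x*np.sin(a)+y*np.cos(a)],z]
cr=cv2.resize(im[125:255,170:360],None,fx=4,fy=4,interpolation=cv2.INTER_CUBIC)
for yaw,col in((-4,(255,0,0)),(-6,(0,255,0))):
    pts=[rk(x,y,.012,yaw) for x,y in((-.105,-.21),(.105,-.21),(.105,.21),(-.105,.21))]
    uv=np.array([(proj('top',p)-[170,125]+.5)*4 for p in pts]).astype(int)
    cv2.polylines(cr,[uv],True,col,1)
    uv=np.array([(proj('top',rk(-.065,y,.162,yaw))-[170,125]+.5)*4 for y in(.042,.192)]).astype(int)
    cv2.polylines(cr,[uv],False,col,1)
cv2.imwrite('pics/top2.png',cr)
for n in ['bell','bookmark_block','mug','pen_pot','card_terminal']:
    for d in ctrl.landmark_of('top',n)[:1]: print(n,world('top',d['point']),round(d['conf'],2))
E
```

```text
0.0187
bell [ 0.5326  0.293  -0.0008] 0.72
bookmark_block [ 0.4578 -0.0762  0.0019] 0.77
mug [ 0.5768 -0.3476 -0.0013] 0.68
pen_pot [ 0.698  -0.284  -0.0002] 0.91
card_terminal [ 0.4435 -0.2829 -0.0021] 0.68
```

View pics/top2.png

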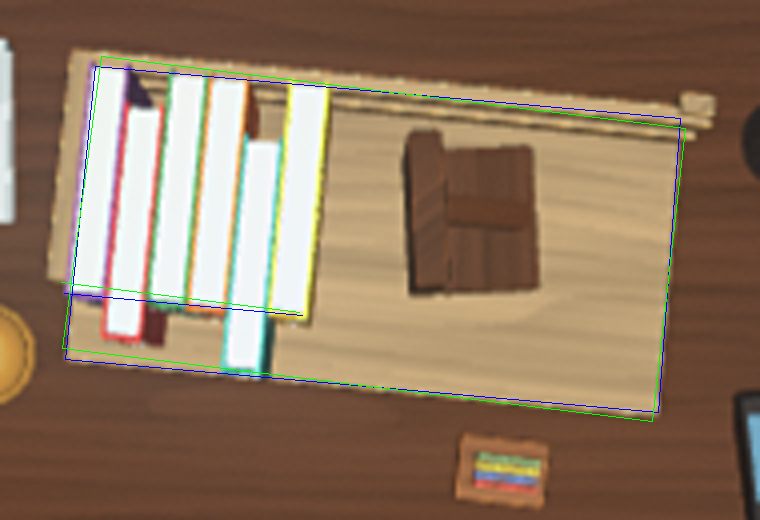

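Request:
carry_out(motion=[-4.5,0,0,0,0,0,1,-4.5,0,0,0,0,0,1,0,0,0,0,-0.031,0.034,1,0,0,0,0,-0.031,0.034,1,0,0,0,0,-0.031,0.034,1,0,0,0,0,-0.031,0.034,1,0,0,0,0,-0.031,0.034,1,0,0,0,0,-0.031,0.034,1,0,0,0,0,-0.031,0.034,1,0,0,0,0,-0.031,0.034,1])

```text
time_s: 2.4
eef_pos: [0.396, 0.284, 0.2319]
eef_rot: [0.708, 0.026, 0.706, -0.023]
wrist_force: [1.5, -0.0, 0.3]
opening: 0.003
```

Request:
carry_out(motion=[1,0,0,0.03,-0.025,0.025,1,0,0,0,0.03,-0.025,0.025,1,0,0,0,0.03,-0.025,0.025,1,0,0,0,0.03,-0.025,0.025,1,0,0,0,0,0,0,1])

```text
time_s: 2.9
eef_pos: [0.4976, 0.1679, 0.1117]
eef_rot: [0.711, 0.036, 0.702, -0.031]
wrist_force: [0.5, 0.4, -0.1]
opening: 0.004
```

```bash
cat > w.py <<'E'
from h import *
np.set_printoptions(precision=4,suppress=True)
t=T(); o=ctrl.get_obs(); a=np.deg2rad(-5); d=t[:2,3]-[.6217,.014]
print(o['time_s'],'world',t[:3,3],'rack',d[0]*np.cos(a)+d[1]*np.sin(a),-d[0]*np.sin(a)+d[1]*np.cos(a),'toolz',t[:3,2],'F',o['wrist_force'])
E
python3 w.py; python3 - <<'E'
from h import *
cv2.imwrite('pics/w1.png',ctrl.camera('wrist'))
E
```

```text
2.9 world [0.4976 0.1679 0.1117] rack -0.13699315123847303 0.14250860487819256 toolz [ 0.9954 -0.0947  0.0127] F [ 0.5443  0.4027 -0.0798]
```

View pics/w1.png

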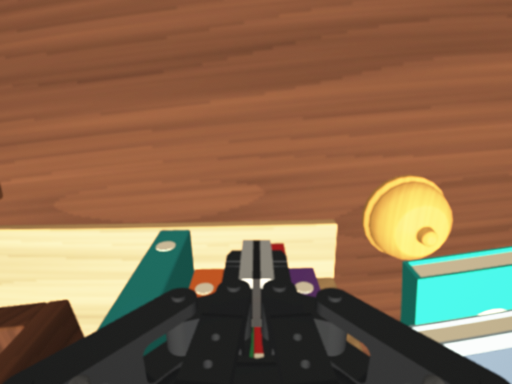

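The wrist view shows the shut fingertips at (257,260), with the red spine just right of them at (278,248). That is about 10 mm to +y, which agrees with the map.

Request:
carry_out(motion=[0,0.7,0,0,0.0095,0,1,0,0,0,0.005,0,0.014,1,0,0,0,0,0,0.012,1,0,0,0,0,0,0.01,1,0,0,0,0,0,0.008,1,0,0,0,0,0,0.006,1,0,0,0,0,0,0.004,1])

```text
time_s: 3.65
eef_pos: [0.5533, 0.1809, 0.1136]
eef_rot: [0.707, 0.035, 0.706, -0.027]
wrist_force: [-18.3, 0.2, 5.4]
opening: 0.002
```

```bash
python3 w.py
```

```text
3.65 world [0.5533 0.1809 0.1136] rack -0.08266791811759652 0.16032691434609522 toolz [ 0.9961 -0.0883  0.0011] F [-18.309    0.1967   5.3772]
```

```bash
python3 - <<'E'
from h import *
t=ctrl.camera('top')
cv2.imwrite('pics/t3.png',cv2.resize(t[125:225,170:330],None,fx=5,fy=5,interpolation=cv2.INTER_CUBIC))
E
```

```text
(no output)
```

View pics/t3.png

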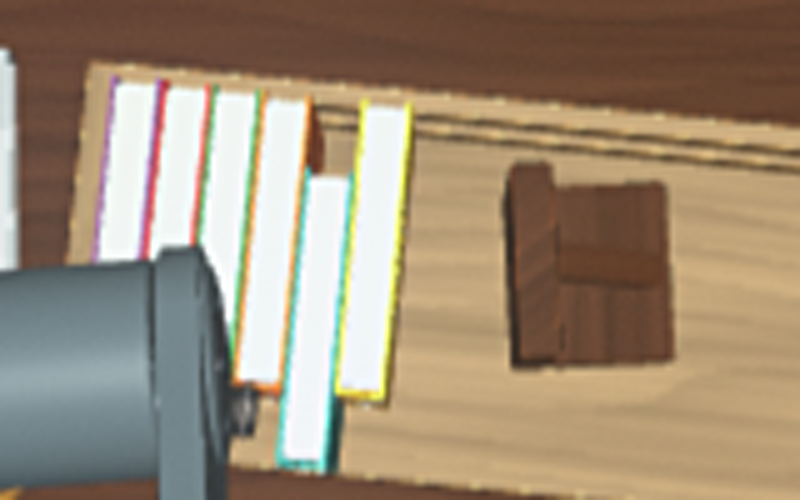

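The red book is now level with its neighbours at the rail (back edge at ~(185,88)). Teal is still out at (315,465), so I'll back off and go over to it.

Request:
carry_out(motion=[0,0,0,0,0,-0.03,1,0,0,0,0,0,-0.035,1,0,0,0,0,-0.02,-0.005,1,0,0,0,0,-0.03,0,1,0,0,0,0,-0.025,0,1,0,0,0,0,0,0,1,0,0,0,0,0,0,1])

```text
time_s: 4.4
eef_pos: [0.4762, 0.1115, 0.1139]
eef_rot: [0.708, 0.035, 0.704, -0.027]
wrist_force: [0.3, -0.2, 1.3]
opening: 0.0
```

```bash
python3 w.py
```

```text
4.4 world [0.4762 0.1115 0.1139] rack -0.15343541305193517 0.08440386908153318 toolz [ 0.9961 -0.0877  0.0052] F [ 0.256  -0.224   1.2507]
```

Request:
carry_out(motion=[0,0,0,0,-0.0075,0,1,0,0,0,0,0,0.012,1,0,0,0,0,0,0.012,1,0,0,0,0,0,0.012,1,0,0,0,0,0,0.01,1,0,0,0,0,0,0.008,1,0,0,0,0,0,0.006,1,0,0,0,0,0,0.005,1])

```text
time_s: 5.2
eef_pos: [0.5463, 0.1004, 0.1137]
eef_rot: [0.708, 0.034, 0.705, -0.025]
wrist_force: [-3.4, 0.6, -0.4]
opening: 0.003
```

```bash
python3 w.py
```

```text
5.2 world [0.5463 0.1004 0.1137] rack -0.08264230953412652 0.07952833698229417 toolz [ 0.9964 -0.0843  0.0037] F [-3.3536  0.5525 -0.3525]
```

Request:
carry_out(motion=[0,0,0,0,0,0.004,1,0,0,0,0,0,0.004,1,0,0,0,0,0,0.003,1])

```text
time_s: 5.5
eef_pos: [0.5459, 0.1014, 0.1093]
eef_rot: [0.698, 0.034, 0.715, -0.024]
wrist_force: [-8.6, 2.1, 1.5]
opening: -0.003
```

```bash
python3 w.py
```

```text
5.5 world [0.5459 0.1014 0.1093] rack -0.08313553737395733 0.08043525495964693 toolz [ 0.9964 -0.0814 -0.025 ] F [-8.5619  2.1286  1.5441]
```

Request:
carry_out(motion=[0,-1.4,0,0,0,-0.03,1,0,0,0,0,0,-0.03,1,-8.4,0,0,-0.045,0,0,1,-8.4,0,0,-0.045,0,0,0,-8.4,0,0,-0.04,0,0,0,-8.4,0,0,0,0,0,0,-8.4,0,0,0,0,0,0,-8.4,0,0,0,0,0,0,-8.4,0,0,0,0,0,0,-8.4,0,0,0,0,0,0])

```text
time_s: 6.5
eef_pos: [0.483, 0.1053, 0.2436]
eef_rot: [0.602, -0.371, 0.597, 0.379]
wrist_force: [-0.3, -0.5, 0.3]
opening: 0.502
```

Request:
carry_out(motion=[-8.4,0,0,0,0,0,0,-8.4,0,0,0,0,0,0,0,0,0,0,0,0,0])

```text
time_s: 6.8
eef_pos: [0.4841, 0.1054, 0.2444]
eef_rot: [0.54, -0.458, 0.532, 0.464]
wrist_force: [-0.6, 0.9, 0.6]
opening: 0.502
```

```bash
python3 w.py; python3 -c "
from h import *
print(ctrl.get_obs()['q'], ctrl.get_obs()['opening'])"
```

```text
6.8 world [0.4841 0.1054 0.2444] rack -0.14507031759004593 0.07904861155433589 toolz [0.1503 0.9886 0.0133] F [-0.5913  0.9045  0.6495]
[-0.03438446 -0.01617827  1.79163373  0.01336435  1.36344271 -3.02782974] 0.5021343731737496
```

```bash
python3 - <<'E'
from h import *
print(np.round(ctrl.camera_params('wrist')['hand_eye'],3))
t=ctrl.camera('top')
cv2.imwrite('pics/t4.png',cv2.resize(t[125:225,170:330],None,fx=5,fy=5,interpolation=cv2.INTER_CUBIC))
E
```

```text
[[ 0.001 -0.302  0.953 -0.142]
 [ 1.     0.001 -0.001 -0.001]
 [-0.     0.953  0.302 -0.079]
 [ 0.     0.     0.     1.   ]]
```

View pics/t4.png

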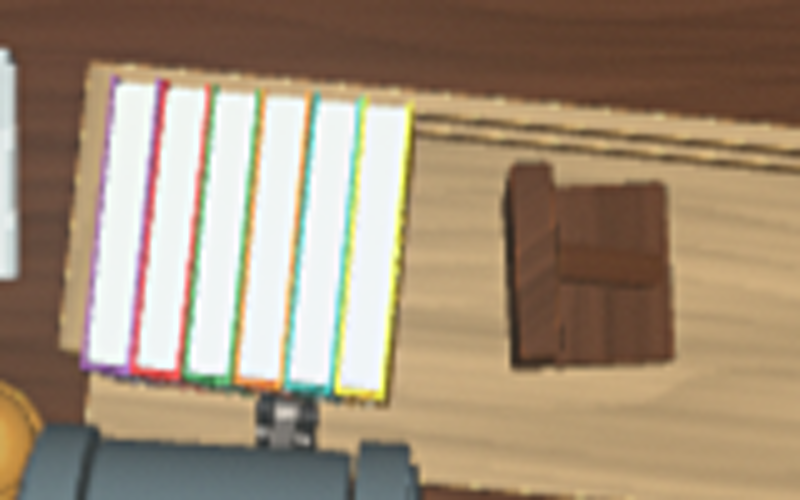

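The top view shows all six books in line along both edges (spines ~y=370–395 px) and nearly closed up, with the bookend still askew at (590,265). Joint 6 is close to its range end, so I'll turn the hand the other way round.

Request:
carry_out(motion=[8.4,0,0,0,0,0,0,8.4,0,0,0,0,0,0,8.4,0,0,0,0,0,0,8.4,0,0,0,0,0,0,8.4,0,0,0,0,0,0,8.4,0,0,0,0,0,0,8.4,0,0,0,0,0,0,8.4,0,0,0,0,0,0,8.4,0,0,0,0,0,0,8.4,0,0,0,0,0,0])

```text
time_s: 7.85
eef_pos: [0.4854, 0.1055, 0.2452]
eef_rot: [0.708, 0.037, 0.704, -0.028]
wrist_force: [-0.2, 0.4, -0.5]
opening: 0.496
```

Request:
carry_out(motion=[8.4,0,0,0,0,0,0,8.4,0,0,0,0,0,0,8.4,0,0,0,0,0,0,8.4,0,0,0,0,0,0,8.4,0,0,0,0,0,0,8.4,0,0,0,0,0,0,8.4,0,0,0,0,0,0,8.4,0,0,0,0,0,0,8.4,0,0,0,0,0,0,8.4,0,0,0,0,0,0])

```text
time_s: 8.85
eef_pos: [0.4868, 0.1055, 0.2458]
eef_rot: [0.494, 0.511, 0.496, -0.499]
wrist_force: [-0.5, 0.1, -0.2]
opening: 0.5
```

```bash
python3 w.py; python3 -c "
from h import *
print(ctrl.get_obs()['q'], T()[:3,:3])"
```

```text
8.85 world [0.4868 0.1055 0.2458] rack -0.1423856191160574 0.07938570146460167 toolz [-0.0204 -0.9997 -0.0133] F [-0.4555  0.0685 -0.2114]
[-0.03421752 -0.0161417   1.78865393  0.01374111  1.35964122 -0.01656038] [[ 0.00991166  0.99974264 -0.0204064 ]
 [ 0.01310407 -0.02053551 -0.99970324]
 [-0.99986501  0.00964131 -0.01330424]]
```

Request:
carry_out(motion=[3.8,0,0,0,0,0,0,0,0,0,0,0.0265,0.0405,0,0,0,0,0,0.0265,0.0405,0,0,0,0,0,0.0265,0.0405,0,0,0,0,0,0.0265,0.0405,0,0,0,0,0,0.0265,0.0405,0,0,0,0,0,0.0265,0.0405,0,0,0,0,0,0,0,0])

```text
time_s: 9.65
eef_pos: [0.6242, -0.1608, 0.2438]
eef_rot: [0.468, 0.537, 0.468, -0.523]
wrist_force: [-0.2, 0.9, -0.6]
opening: 0.506
```

Request:
carry_out(motion=[0,7,0,0,0,0,0,0,7,0,0,0,0,0,0,7,0,0,0,0,0,0,0,0,0,0,0,0])

```text
time_s: 10.05
eef_pos: [0.6253, -0.1609, 0.2433]
eef_rot: [0.367, 0.63, 0.544, -0.416]
wrist_force: [-0.4, -0.5, -0.5]
opening: 0.501
```

```bash
python3 w.py; python3 -c "
from h import *
print(ctrl.get_obs()['q'], T()[:3,:3])"
```

```text
10.05 world [ 0.6253 -0.1609  0.2433] rack 0.01886516319299915 -0.17392253320332787 toolz [-0.1245 -0.9145 -0.385 ] F [-0.4396 -0.4803 -0.5022]
[-0.61323736  0.3940799   1.36531892  0.35387033  1.56287358 -0.51112605] [[ 0.06197308  0.99028306 -0.12449415]
 [ 0.38011437 -0.13875165 -0.9144731 ]
 [-0.92286099  0.0093507  -0.38501969]]
```

Request:
carry_out(motion=[-2.6,0,-1.1,0,0,0,0,0,0,0,0.0395,0,0.0165,0,0,0,0,0.0395,0,0.0165,0,0,0,0,0.0395,0,0.0165,0,0,0,0,0.036,0,0.015,0,0,0,0,0,0,0,0])

```text
time_s: 10.65
eef_pos: [0.6292, -0.1607, 0.0745]
eef_rot: [0.381, 0.614, 0.553, -0.415]
wrist_force: [-0.6, 1.2, -0.5]
opening: 0.5
```

```bash
python3 w.py; python3 -c "
from h import *
print(T()[:3,:3])
cv2.imwrite('pics/w5.png',ctrl.camera('wrist'))"
```

```text
10.65 world [ 0.6292 -0.1607  0.0745] rack 0.02268640447674404 -0.17338213973472646 toolz [-0.0882 -0.9263 -0.3663] F [-0.6073  1.1645 -0.4545]
[[ 0.04393364  0.99513315 -0.0882034 ]
 [ 0.36376329 -0.09816241 -0.92630471]
 [-0.93045478  0.00861078 -0.36630554]]
```

View pics/w5.png

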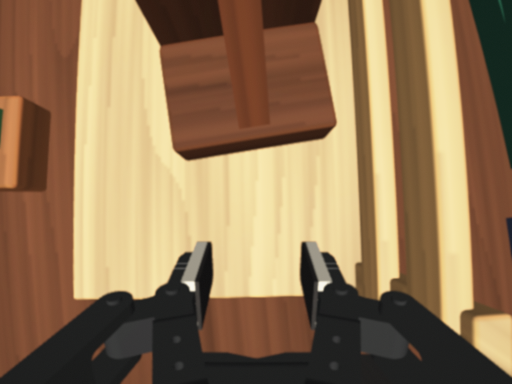

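The wrist view shows the foot centred at about (256,140) between the fingers (at 205 and 308), with the bookend askew by some 9°. Next I'll lower the hand and push.

Request:
carry_out(motion=[-0.5,0,-0.2,0.0205,-0.004,0.008,0,0,0,0,0.0195,-0.004,0.0075,0,0,0,0,0,0,0,0,0,0,0,0.0055,0,-0.0139,0,0,0,0,0.0055,0,-0.0139,0,0,0,0,0.0045,0,-0.011,0,0,0,0,0.0045,0,-0.011,0,0,0,0,0.004,0,-0.01,0])

```text
time_s: 11.5
eef_pos: [0.6376, -0.1008, 0.0575]
eef_rot: [0.394, 0.611, 0.547, -0.415]
wrist_force: [-6.3, -2.1, 0.4]
opening: 0.5
```

```bash
python3 w.py
```

```text
11.5 world [ 0.6376 -0.1008  0.0575] rack 0.025839506962699973 -0.11299545476760599 toolz [-0.0762 -0.9352 -0.3459] F [-6.2602 -2.1005  0.3754]
```

```bash
python3 -c "
from h import *
a=ctrl.camera('wrist'); b=ctrl.camera('scene')[130:280,150:330]
cv2.imwrite('pics/w6.png',np.hstack([cv2.resize(a,(400,300)),cv2.resize(b,(400,300),interpolation=cv2.INTER_CUBIC)]))"
```

```text
(no output)
```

View pics/w6.png

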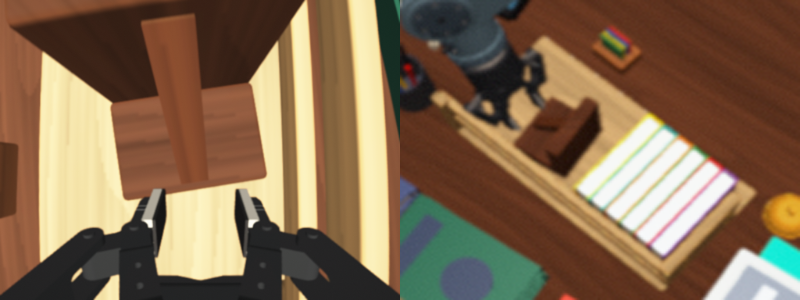

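The wrist view shows the right knuckle (~(310,235)) overlapping the top rail. It was resting lightly on the fixed rail, which blocked the descent. I'll back off, shift to the front and narrow the fingers.

Request:
carry_out(motion=[0,0,0,-0.014,0,-0.004,0,0,0,0,-0.009,-0.01,0.023,0.4,-1,0,0,-0.004,-0.015,0.01,0.4,0,0,0,0,0,0,0.4])

```text
time_s: 12.0
eef_pos: [0.6162, -0.1357, 0.0886]
eef_rot: [0.407, 0.608, 0.547, -0.407]
wrist_force: [0.3, 0.2, 0.4]
opening: 0.304
```

```bash
python3 w.py; python3 -c "
from h import *
print(T()[:3,:3])"
```

```text
12.0 world [ 0.6162 -0.1357  0.0886] rack 0.007612163629230414 -0.14958423692550782 toolz [-0.0495 -0.9401 -0.3372] F [0.306  0.2351 0.3673]
[[ 0.07178583  0.99619189 -0.0494825 ]
 [ 0.33342706 -0.07072412 -0.9401194 ]
 [-0.94003893  0.05098845 -0.33723433]]
```

Request:
carry_out(motion=[0.5,0,-2.9,0,-0.0076,0.01,0.4,0,0,0,0.0255,0,0.009,0.4,0,0,0,0.0245,0,0.009,0.4,0,0,0,0,0,0,0.4])

```text
time_s: 12.4
eef_pos: [0.6175, -0.1486, 0.0442]
eef_rot: [0.401, 0.598, 0.553, -0.419]
wrist_force: [-0.3, -0.2, -0.7]
opening: 0.298
```

```bash
python3 w.py; python3 -c "
from h import *
print(T()[:3,:3])"
```

```text
12.4 world [ 0.6175 -0.1486  0.0442] rack 0.010038363572121446 -0.16236871261392874 toolz [-0.0573 -0.9429 -0.328 ] F [-0.2798 -0.1831 -0.6958]
[[ 0.03768196  0.99764613 -0.05729108]
 [ 0.32630035 -0.06647335 -0.94292597]
 [-0.94451477  0.0168372  -0.32803713]]
```

Request:
carry_out(motion=[0.5,0,-1,0.011,-0.012,0.004,0.4,0,0,0,0.0015,0,0,0.4,0,0,0,0.0045,0,-0.0113,0.4,0,0,0,0.0045,0,-0.0113,0.4,0,0,0,0.004,0,-0.0095,0.4,0,0,0,0.003,0,-0.008,0.4])

```text
time_s: 13.0
eef_pos: [0.6127, -0.1027, 0.0352]
eef_rot: [0.398, 0.596, 0.554, -0.424]
wrist_force: [-1.3, -2.2, 0.6]
opening: 0.301
```

```bash
python3 w.py; python3 -c "
from h import *
print(T()[:3,:3])"
```

```text
13.0 world [ 0.6127 -0.1027  0.0352] rack 0.001168311722516531 -0.11708397756424571 toolz [-0.0653 -0.9438 -0.3239] F [-1.2833 -2.1524  0.603 ]
[[ 0.02714846  0.99749443 -0.0653286 ]
 [ 0.32276156 -0.07059935 -0.94384358]
 [-0.94609087  0.00453834 -0.32386952]]
```

Request:
carry_out(motion=[0.9,0,0.3,0.0027,0,-0.0075,0.4,0,0,0,0.0027,0,-0.0075,0.4,0,0,0,0.0027,0,-0.0075,0.4,0,0,0,0.0027,0,-0.0075,0.4,0,0,0,0.0018,0,-0.005,0.4])

```text
time_s: 13.5
eef_pos: [0.6165, -0.0622, 0.0352]
eef_rot: [0.395, 0.601, 0.548, -0.428]
wrist_force: [-0.6, -1.8, -0.1]
opening: 0.3
```

```bash
python3 w.py; python3 -c "
from h import *
a=ctrl.camera('wrist'); b=ctrl.camera('top')[125:245,180:340]
cv2.imwrite('pics/w7.png',np.hstack([cv2.resize(a,(400,300)),cv2.resize(b,(400,300),interpolation=cv2.INTER_CUBIC)]))"
```

```text
13.5 world [ 0.6165 -0.0622  0.0352] rack 0.0014283031013519265 -0.07640463609593873 toolz [-0.0811 -0.9432 -0.3223] F [-0.5835 -1.8054 -0.1413]
```

View pics/w7.png

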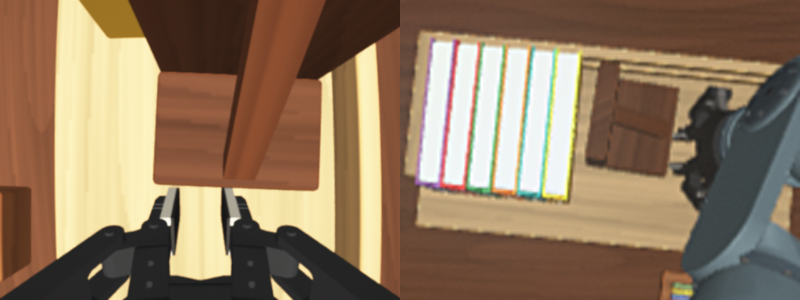

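The view shows the bookend turned square, about 10 mm short of the yellow book, with the fingers on its foot. I'll keep pushing in small steps.

Request:
carry_out(motion=[0,0,0,0.002,0,-0.0055,0.4,0,0,0,0.0018,0,-0.005,0.4,0,0,0,0.0014,0,-0.004,0.4,0,0,0,0.0014,0,-0.004,0.4])

```text
time_s: 14.0
eef_pos: [0.6195, -0.0439, 0.0352]
eef_rot: [0.396, 0.601, 0.546, -0.428]
wrist_force: [2.8, -10.3, -0.8]
opening: 0.301
```

```bash
python3 w.py
```

```text
14.0 world [ 0.6195 -0.0439  0.0352] rack 0.00285347669545961 -0.057878912069460275 toolz [-0.0819 -0.9441 -0.3194] F [  2.7642 -10.3268  -0.8434]
```

Request:
carry_out(motion=[0,0,0,0.0014,0,-0.004,0.4,0,0,0,0.0014,0,-0.004,0.4,0,0,0,0.0014,0,-0.004,0.4])

```text
time_s: 14.3
eef_pos: [0.6228, -0.0424, 0.0353]
eef_rot: [0.404, 0.599, 0.54, -0.432]
wrist_force: [-6.0, -16.2, 3.4]
opening: 0.302
```

```bash
python3 w.py
```

```text
14.3 world [ 0.6228 -0.0424  0.0353] rack 0.006023048770138669 -0.05612461163164279 toolz [-0.0814 -0.9503 -0.3005] F [ -6.0398 -16.2465   3.417 ]
```

Request:
carry_out(motion=[0,0,0,-0.004,0,0.012,0.4,0,0,0,-0.009,0,0.025,0.4,0,0,0,-0.01,0,0.027,0.4,0,0,0,-0.042,0,-0.015,0.4,0,0,0,-0.042,0,-0.015,0.4,0,0,0,-0.042,0,0.01,0.4,0,0,0,0,0,0.045,0.4,0,0,0,0,0,0,0.4])

```text
time_s: 15.1
eef_pos: [0.6065, -0.1732, 0.151]
eef_rot: [0.399, 0.598, 0.544, -0.432]
wrist_force: [-0.3, 0.4, -1.6]
opening: 0.301
```

```bash
python3 w.py; python3 -c "
from h import *
a=ctrl.camera('wrist'); b=ctrl.camera('top')[125:245,175:335]
cv2.imwrite('pics/w8.png',np.hstack([cv2.resize(b,(800,600),interpolation=cv2.INTER_CUBIC)]))
for n in ['bookend','bookend_foot','bell','bookmark_block','mug','pen_pot','card_terminal']:
    for d in ctrl.landmark_of('top',n)[:1]: print(n,world('top',d['point']),round(d['conf'],2))
"
```

```text
15.1 world [ 0.6065 -0.1732  0.151 ] rack 0.001144803495627093 -0.18778602632281027 toolz [-0.0815 -0.9477 -0.3087] F [-0.2779  0.3579 -1.5811]
bookend [0.6532016  0.05495168 0.00928283] 0.8
bookend_foot [ 0.64663296 -0.03709481  0.02881552] 0.62
bell [ 0.5354685   0.29617319 -0.00379793] 0.9
bookmark_block [ 4.56508386e-01 -7.62870855e-02 -9.50833464e-05] 0.81
mug [ 5.76960656e-01 -3.49258998e-01  9.38759706e-05] 0.55
pen_pot [ 6.95413206e-01 -2.82407951e-01  1.98170774e-04] 0.74
```

View pics/w8.png

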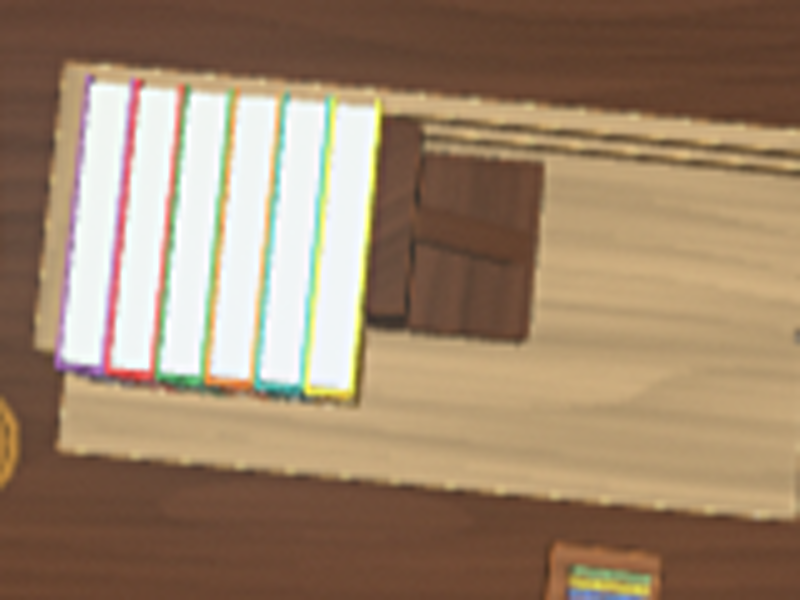

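The closing view shows all six books in line and closed up. The bookend's face lies parallel along the yellow book (edge ~(380,110)–(365,325)) with no gap showing, and the bystanders are where they were.

```bash
python3 -c "
from bench import ctrl
print(ctrl.hand_in())"
```

```text
the job is handed in; nothing more can be done
None
```

The row is tidied and handed in at about 15 s of the 51 s allowed. I pushed the red book and then the teal book home against the rails with the shut fingertips. Then I slid the bookend along by the end of its foot until it squared up against the yellow book and stalled at about 16–18 N.

**Last checks:**
- **Books:** the top picture shows all six books in line at the spines and at the back, with no gaps showing.
- **Bookend:** its face is parallel to the yellow book with no gap visible. I measured it at rack y of about 43.5 mm, against 42 mm expected, which is within the measuring error.
- **Bookend position:** it shifted some 20 mm towards the rails while squaring up, to about rack x = +28 mm. It is still clear of the rails.
- **Other things on the counter:** the bell, bookmark block, mug and pen pot measured unmoved to within about 4 mm. The network missed the card terminal in the last check, but the arm never went near it. I did not measure the two hardbacks again.

**One slip:** on the first approach to the bookend a gripper knuckle apparently rested on the fixed back rail, with a wrist force of about 7 N. I backed off, shifted to the front and carried on.

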